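# Offer up the second leg socket to the walnut rail

### The job

The first leg socket is on: turn the walnut rail so that its bare end, the one with the brass inserts, butts square against the middle of the bench stop, flat on the bench. Then pick up the loose square-tube leg socket and hold it level about a finger's breadth (15 mm) above that end, not touching the rail, with its four holes lined up over the four inserts, and finish still holding it there so that I can slip the washers under and start the bolts; leave the other things on the bench where they are.

Things in the scene. Friction and masses are not known exactly. Their poses are not given: they have to be found in the camera images.
- rail: dark walnut bar lying loose, underside up, 0.6 kg: 280 (own x) x 56 (y) x 40 mm high. Origin: centre of the face it lies on. +x end is BARE: four brass M8 inserts in its top. On the -x end a socket like the loose one is bolted (centre x = -85 mm, tube 30 mm square, up to 95 mm over the bench); balance point about 30 mm from the middle that way. Grip across the 56 mm
- rail_end (a point): centre of the rail's bare end face: rail own (140, 0, 20) mm. This face goes against the stop
- insert_a (a point): mouth of one brass insert, in the rail's top face: rail own (123, 14, 40) mm. The four inserts stand at x = 85 +- 38, y = +-14 mm
- insert_c (a point): mouth of the diagonally opposite insert: rail own (47, -14, 40) mm
- flange: loose leg socket, bare steel, 0.26 kg, lying plate down: RECTANGULAR plate 100 (own x) x 52 (y) x 5 mm with four 10 mm holes at x +-38, y +-14 mm; on its middle a square open tube 30 x 30 mm (sides along own x, y) from 5 to 55 mm over the underside. Origin: centre of the underside, z up the tube. Fits equally turned half round
- hole_a (a point): one hole, at the plate's underside: flange own (38, 14, 0) mm
- hole_c (a point): the diagonally opposite hole: flange own (-38, -14, 0) mm
- stop: bench stop, fixed: plain beech batten 200 (own x) x 36 (y) x 24 mm high, held by two black star knobs (42 mm high, 78 mm either side of the middle). Origin: bottom centre of its long working face, which looks to own -y; the batten lies on the +y side. The rail butts against this face, rail x along stop y, between the knobs
- oil_bottle: white squeeze bottle with nozzle, 54 mm across, 148 mm tall, loose, behind the stop
- wax_bottle: amber squeeze bottle with white nozzle cap, 54 mm across, 148 mm tall, loose, behind the stop
- glue_bottle: small white glue bottle with orange nozzle, 48 mm across, 128 mm tall, loose, on the far right of the bench
- bolt_dish: black plastic dish holding bolts, 84 mm across, 30 mm high, loose, at the far side of the bench
- sanding_block: cork sanding block 111 x 61 x 39 mm, loose, on the right
- pipe_flange: ROUND dark pipe flange from another job, 82 mm across, 30 mm high, round stub; loose, on the right; not the part wanted
- screwdriver: screwdriver 200 mm long lying on the far side of the bench, loose
There are look-alikes about, which are no part of the job. What is shaped like the flange but red is not meant. Leave any blue look-alike of the stop alone.

How it is judged:
On the way, in this order (a step that is already met when the one before it is completed fails the run):
1. the rail lies flat with its bare end butted square against the stop, the loose socket not yet lifted (y of rail_end in the frame of stop between -0.004 and 0.004 m and x of rail_end in the frame of stop between -0.05 and 0.05 m and angle between the x axis of rail and the y axis of stop, either way round below 0.08 rad and angle between rail's own z axis and vertical below 0.05 rad and height (world z) of rail below 0.005 m and linear speed of rail below 0.02 m/s and height (world z) of flange below 0.02 m), for 0.2 s.
2. the loose leg socket is lifted off the bench by the gripper (height (world z) of flange above 0.03 m and contact force between flange and the fingers above 1 N), for 0.1 s.
At the end, for the whole second after the job is handed in: Gripper holds the socket still, level (0.10 rad), underside 5 to 30 mm above the rail's top, touching neither rail nor stop, each hole within 4 mm of its insert, either way round; rail flat, bare end within 4 mm of the stop's face, 50 mm of its middle and 0.08 rad of square (y of rail_end in the frame of stop between -0.004 and 0.004 m and x of rail_end in the frame of stop between -0.05 and 0.05 m and angle between the x axis of rail and the y axis of stop, either way round below 0.08 rad and angle between rail's own z axis and vertical below 0.05 rad and height (world z) of rail below 0.005 m and linear speed of each of rail, flange below 0.02 m/s and ((horizontal distance between hole_a and insert_a below 0.004 m and horizontal distance between hole_c and insert_c below 0.004 m) or (horizontal distance between hole_a and insert_c below 0.004 m and horizontal distance between hole_c and insert_a below 0.004 m)) and z of flange in the frame of rail between 0.045 and 0.07 m and angle between flange's own z axis and vertical below 0.1 rad and contact force between flange and the fingers above 1 N and contact force between flange and rail below 0.2 N and contact force between flange and stop below 0.2 N); the arm keeps its last pose, push and grip.
It fails at once if one of the other loose things on the bench is moved more than 30 mm (distance of any of oil_bottle, wax_bottle, glue_bottle, bolt_dish, sanding_block, pipe_flange, screwdriver from where it was at the start of the episode above 0.03 m).
It also fails if it takes over 58 s, if anything falls off the work surface, if the arm or the gripper's body presses on something with over 40 N, if the wrist force passes 120 N, or if a joint passes its speed limit or range.

### The arm

A 6-joint arm with a two-finger parallel gripper is mounted at the origin on the work surface. World frame = base frame: x ahead of the robot, y to its left, z up, the work surface at z = 0. Lengths are in m, angles in rad, forces in N, time in s.
With the tool pointing down it reaches from about 0.3 to 1 m from the base axis. Payload 5.1 kg.
Tool frame: the origin (TCP) lies on the centre line of the jaws, within the pads' length; the fingertips stand ahead of it and the grasp point (between the pads) lies 8 mm behind it (env.nose_length is the z of the fingertips in the tool frame, in m); z points along the fingers, y is the line along which they close (so a half turn about z gives the same grasp; the last joint's range is limited). The gripper opens to 95 mm and grips with 3 to 60 N. Pads are 20 mm wide; open, the fingers measure 119 mm over their backs; the gripper's body (75 mm by 180 mm) begins 59 mm behind the grasp point.
Start: joints at [-1.28, 0.124, 1.65, -0, 1.367, -0.083], TCP at [0.237, -0.605, 0.226] pointing down, gripper open.
Joint ranges: [-2.61, 2.61], [-1.02, 2.33], [0.03, 2.71], [-1.35, 4.49], [0.32, 2.68], [-2.91, 2.91]. Speed limits (rad/s): [2.57, 2.57, 3.14, 3.14, 3.14, 3.14].

### API

Orientations are given as a unit quaternion [w, x, y, z].
In Python, from plant import get_obs, eyes, env gives the robot as it stands.
- The arm moves only by the tool servo_tool, never from a script. Its argument "rows" is text: rows parted by semicolons, each of 6 numbers parted by spaces: the shift along the world's x, y, z in cm, then the turn, a rotation vector about the world's x, y, z in degrees. In form: x y z ax ay az; .... A call has 1 to 12 rows; each row shifts and turns the commanded pose from where the row before left it; what a row does not reach is not made up. A row lasts 1/10 s, in which the tool goes at most 50 mm and 8.59 degrees, less where a joint would pass 70% of its speed; a pose out of reach is approached as far as the arm can. A call with a gripper value outside its range is refused whole. "gripper" is the finger opening in cm, from 0 to 9.51, set as the call begins (left out, the last holds). The fingers move at their own pace and stop on an object; "newtons" is the grip in N (left out, the last holds). Time passes only in rows, so rows that do not move let the fingers close. It gives the time, the measured TCP pose, the force, the opening and the grip force at its end, in the units of the state.
- get_obs(): the state, without advancing time (a new reading comes with each control period).
- eyes.grab_frame(name): name is "scene" or "top" or "wrist"; returns a dict with "pixels" (384x512x3 uint8, blue, green, red), "depth" (384x512 float32, m along the optical axis (not along the pixel's ray), 0 where there is no reading), "intrinsics" (3x3 intrinsics, pixels), "rvec" (rotation vector, rad) and "tvec" (3), from world to camera coordinates, as OpenCV has them. Camera axes: x right, y down, z forward; pixel columns grow to the right and rows downward; lengths in m; the calibration is good to about 2 mm. A picture is of the moment at which its call begins.
- env.sign_off(): hands the job in; it is judged then, once.
The state is a dict: "time": time; "joint_positions": joint angles; "qvel": joint speeds; "effort": joint torques, N m; "ee_pos": TCP position; "eef_rot": TCP orientation; "ft_force": force on the tool from outside, world axes, zero at the start; "torque": the same for the moment, N m; "gripper_width": finger opening in m; "gripper_force": force on a finger pad.
Only numpy, scipy, OpenCV 4.12 (cv2) and the standard library are available. Lean on these libraries where they do the work, as an engineer would, in place of code of your own. Each camera call takes 0.05 s, during which the arm holds its last target. There are 200 camera calls.

## Working session

There is one attempt and no reset: what is moved stays moved. The work goes in short steps, Python scripts to look and compute and a tool call to move; the robot and the scene stay as the last step left them, time stands still between calls to the robot, and variables do not carry over. Pictures are saved under pics/ and viewed, at most 10 in all, crops included, and the job is handed in when it is done.

Besides the shell and the picture viewer there is one more tool, called after "Emit:" by a JSON object that holds its "name" and its "arguments". servo_tool: Moves the arm, as the interface text tells. Its arguments: {"type":"object","properties":{"rows":{"type":"string"},"gripper":{"type":"number"},"newtons":{"type":"number"}},"required":["rows"]}

```bash
mkdir -p pics; ls; cat > h.py <<'E'
import numpy as np, cv2
from plant import get_obs, eyes, env
def grab(n):
    f=eyes.grab_frame(n); f['R']=cv2.Rodrigues(np.array(f['rvec'],float))[0]; f['t']=np.array(f['tvec'],float).ravel(); f['K']=np.array(f['intrinsics'],float); return f
def cloud(f):
    d=f['depth']; v,u=np.mgrid[:d.shape[0],:d.shape[1]]
    K=f['K']; p=np.stack([(u-K[0,2])/K[0,0]*d,(v-K[1,2])/K[1,1]*d,d],-1)
    return (p-f['t'])@f['R']
def onz(f,u,v,z):
    r=np.linalg.inv(f['K'])@[u,v,1]; r=f['R'].T@r; c=-f['R'].T@f['t']; return c+r*(z-c[2])/r[2]
def proj(f,P):
    q=f['K']@(f['R']@np.array(P,float)+f['t']); return q[:2]/q[2]
E
python3 - <<'E'
from h import *
import pickle
F={n:grab(n) for n in('scene','top')}
pickle.dump(F,open('f0.pkl','wb'))
for n in F: cv2.imwrite(f'pics/{n}0.png',cv2.resize(F[n]['pixels'],(800,600),interpolation=cv2.INTER_CUBIC))
print(get_obs(),env.nose_length)
for n in F: print(n,-F[n]['R'].T@F[n]['t'])
E
```

```text
pics
{'time': 0.1, 'joint_positions': array([-1.27960627e+00,  1.24469462e-01,  1.65151529e+00, -1.16461029e-05,
        1.36746574e+00, -8.26134605e-02]), 'qvel': array([ 0.00080768, -0.00206521, -0.00338556, -0.00088501,  0.00104309,
       -0.0002489 ]), 'effort': array([ 4.68217368e-04, -4.18881369e+01, -3.61095822e+01,  7.76602468e-02,
        4.61628847e-02, -6.42529494e-05]), 'ee_pos': array([ 0.23715878, -0.60460778,  0.22450388]), 'eef_rot': array([-9.23281327e-04,  9.82584008e-01,  1.85816588e-01, -1.02371187e-04]), 'ft_force': array([-0.59864438, -0.23252895, -0.28285419]), 'torque': array([-0.00775539,  0.01544645,  0.02361938]), 'gripper_force': 0.0, 'gripper_width': 0.09519049845753848} 0.011
scene [ 1.28235467 -0.6922639   1.10709308]
top [ 0.32991378 -0.01225563  1.43481615]
```

View pics/top0.png

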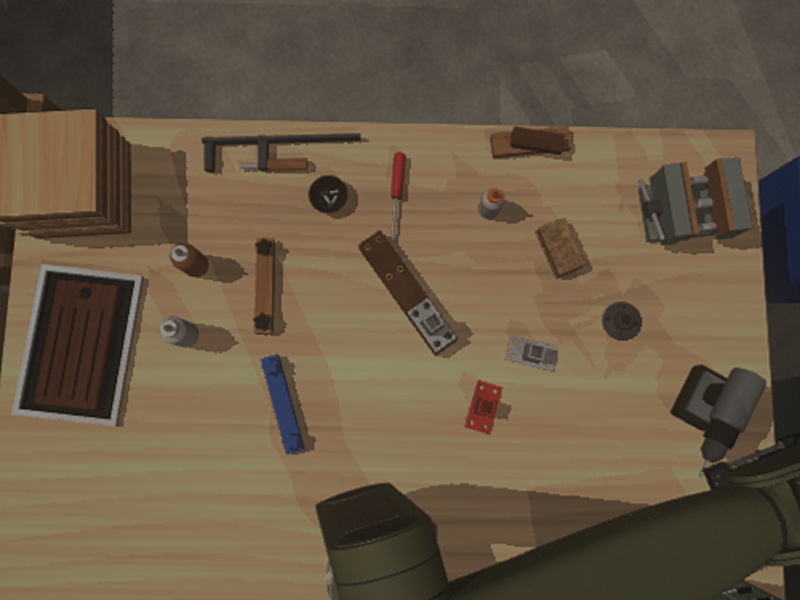

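View pics/scene0.png

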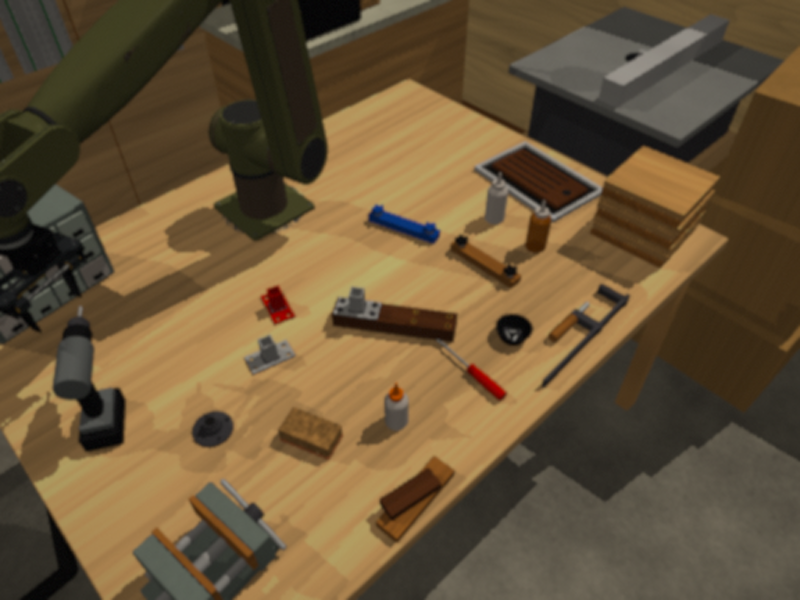

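The top picture shows these look-alikes:
- **Stop:** beech batten at (265,285), or a blue one at (282,403). I want the beech.
- **Flange:** steel rectangular one at (533,353), a red one at (485,407), or a round dark one at (622,320). I want the steel one.
- **Rail:** the bare end is at about (375,240) and the bolted socket at about (432,325).

I'll check these in one enlarged crop and measure from the depth.

```bash
python3 - <<'E'
from h import *
import pickle
F=pickle.load(open('f0.pkl','rb')); f=F['top']
im=f['pixels'][135:245,150:370]
cv2.imwrite('pics/crop1.png',cv2.resize(im,(800,400),interpolation=cv2.INTER_CUBIC))
P=cloud(f)
def rect(name,box,z0,z1):
    x0,y0,x1,y1=[int(b*.64) for b in box]
    q=P[y0:y1,x0:x1]; m=(q[...,2]>z0)&(q[...,2]<z1)
    pts=q[m][:,:2].astype(np.float32); r=cv2.minAreaRect(pts)
    print(name,m.sum(),np.round(r[0],4),np.round(r[1],4),round(r[2],1),'z',np.median(q[m][:,2]).round(4))
rect('rail',(350,225,465,365),.030,.046)
rect('railsock',(390,290,465,350),.08,.105)
rect('stop',(250,230,290,340),.016,.030)
rect('knobs',(250,230,290,340),.034,.06)
rect('fl_tube',(505,335,565,375),.04,.065)
rect('fl_plate',(505,330,565,375),.003,.012)
for n,b in dict(oil=(160,315,205,350),wax=(165,240,215,278),dish=(305,173,350,215),screw=(385,150,410,235),red=(462,378,505,436),blue=(258,352,308,455),glue=(475,185,510,220)).items(): rect(n,b,.008,.2)
E
```

```text
rail 1247 [ 0.5669 -0.036 ] [0.2805 0.0567] 36.0 z 0.04
railsock 50 [ 0.4981 -0.0863] [0.0301 0.0307] 36.2 z 0.0941
stop 528 [0.5783 0.2619] [0.1986 0.0374] 1.1 z 0.0234
knobs 150 [0.5778 0.2615] [0.1874 0.0329] 1.2 z 0.0411
fl_tube 54 [ 0.4452 -0.2974] [0.0305 0.0297] 76.7 z 0.0542
fl_plate 358 [ 0.4481 -0.3035] [0.0914 0.1233] 0.8 z 0.0054
oil 374 [0.4682 0.4223] [0.053  0.0634] 68.5 z 0.0974
wax 376 [0.6209 0.4076] [0.0528 0.0502] 4.9 z 0.0965
dish 291 [0.7755 0.133 ] [0.0831 0.0849] 24.4 z 0.0199
screw 261 [ 0.7844 -0.0115] [0.0253 0.1788] 87.4 z 0.0211
red 134 [ 0.3396 -0.1984] [0.0499 0.1107] 73.1 z 0.0167
blue 770 [0.3386 0.202 ] [0.1996 0.0648] 17.1 z 0.0243
glue 253 [ 0.7587 -0.2021] [0.0613 0.0447] 52.5 z 0.0781
```

View pics/crop1.png

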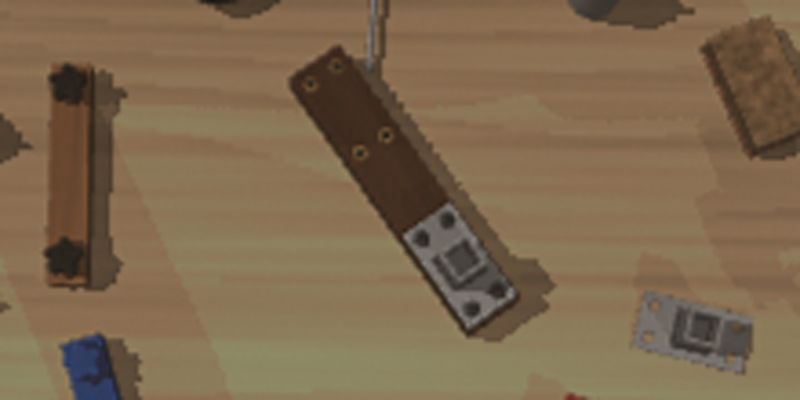

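The crop confirms it: the rail's bare end with four inserts is at upper left, the bolted socket at lower right. The loose grey rectangular socket with holes is at crop (695,330), and the beech stop with star knobs at crop (70,170). I'm moving over the rail.

Emit:
{"name": "servo_tool", "arguments": {"rows": "1.575 2.79 0 0 0 0.73;1.575 2.79 0 0 0 0.73;1.575 2.79 0 0 0 0.73;1.575 2.79 0 0 0 0.73;1.575 2.79 0 0 0 0.73;1.575 2.79 0 0 0 0.73;1.575 2.79 0 0 0 0.73;1.575 2.79 0 0 0 0.73;1.575 2.79 0 0 0 0.73;1.575 2.79 0 0 0 0.73", "gripper": 9.5}}

```text
time: 1.1
ee_pos: [0.395, -0.3247, 0.2251]
eef_rot: [-0.0, 0.969, 0.248, -0.0]
ft_force: [-0.0, -0.8, 1.0]
gripper_width: 0.0952
gripper_force: 0.0
```

Emit:
{"name": "servo_tool", "arguments": {"rows": "1.575 2.79 0 0 0 0.73;1.575 2.79 0 0 0 0.73;1.575 2.79 0 0 0 0.73;1.575 2.79 0 0 0 0.73;1.575 2.79 0 0 0 0.73;1.575 2.79 0 0 0 0.73;1.575 2.79 0 0 0 0.73;1.575 2.79 0 0 0 0.73;1.575 2.79 0 0 0 0.73;1.575 2.79 0 0 0 0.73;0 0 0 0 0 0;0 0 0 0 0 0"}}

```text
time: 2.3
ee_pos: [0.5521, -0.0467, 0.225]
eef_rot: [-0.0, 0.951, 0.31, -0.001]
ft_force: [0.4, -0.1, -0.8]
gripper_width: 0.0951
gripper_force: 0.0
```

Emit:
{"name": "servo_tool", "arguments": {"rows": "0 0 -2.5 0 0 0;0 0 -2.5 0 0 0;0 0 -2.5 0 0 0;0 0 -2.5 0 0 0;0 0 -2.5 0 0 0;0 0 -2.5 0 0 0;0 0 -1.7 0 0 0;0 0 -1.5 0 0 0;0 0 -1.5 0 0 0;0 0 -1 0 0 0;0 0 -1 0 0 0;0 0 0 0 0 0"}}

```text
time: 3.5
ee_pos: [0.5529, -0.0475, 0.0112]
eef_rot: [-0.0, 0.951, 0.309, -0.001]
ft_force: [-7.7, 1.3, 15.3]
gripper_width: 0.0949
gripper_force: 7.9
```

Emit:
{"name": "servo_tool", "arguments": {"rows": "0 0 0 0 0 0;0 0 0 0 0 0;0 0 0 0 0 0;0 0 0 0 0 0;0 0 0 0 0 0;0 0 0 0 0 0;0 0 0 0 0 0;0 0 0 0 0 0", "gripper": 4.5, "newtons": 35}}

```text
time: 4.3
ee_pos: [0.5542, -0.0465, 0.0112]
eef_rot: [-0.0, 0.951, 0.309, 0.002]
ft_force: [-2.1, 3.3, 11.0]
gripper_width: 0.0561
gripper_force: 40.6
```

Emit:
{"name": "servo_tool", "arguments": {"rows": "0 0 0.5 0 0 0;0 0 0.5 0 0 0;0 0 0.4 0 0 0;0 0 0 0 0 0"}}

```text
time: 4.7
ee_pos: [0.5522, -0.0472, 0.0226]
eef_rot: [0.0, 0.951, 0.309, 0.0]
ft_force: [0.1, 0.2, -4.6]
gripper_width: 0.0556
gripper_force: 35.0
```

Emit:
{"name": "servo_tool", "arguments": {"rows": "0.25 1 0 0 0 5;0.25 1 0 0 0 5;0.25 1 0 0 0 5;0.25 1 0 0 0 5;0.25 1 0 0 0 5;0.25 1 0 0 0 5;0.25 1 0 0 0 5;0.25 1 0 0 0 5;0.25 1 0 0 0 5;0.25 1 0 0 0 5;0.2 1 0 0 0 5.1;0 0 0 0 0 0"}}

```text
time: 5.9
ee_pos: [0.579, 0.0637, 0.022]
eef_rot: [-0.0, 0.7, 0.714, -0.0]
ft_force: [0.2, -0.4, -5.5]
gripper_width: 0.0559
gripper_force: 35.0
```

```bash
cat >> h.py <<'E'
def meas(f,box,z0,z1,name=''):
    P=cloud(f); x0,x1,y0,y1=box
    m=(P[...,0]>x0)&(P[...,0]<x1)&(P[...,1]>y0)&(P[...,1]<y1)&(P[...,2]>z0)&(P[...,2]<z1)
    r=cv2.minAreaRect(P[m][:,:2].astype(np.float32))
    print(name,m.sum(),np.round(r[0],4),np.round(r[1],4),round(r[2],2),'z',np.round(np.percentile(P[m][:,2],[5,50,95]),4))
    return P[m]
E
python3 - <<'E'
from h import *
f=grab('top'); o=get_obs(); print(o['ee_pos'],o['eef_rot'],o['ft_force'])
P=meas(f,(.5,.68,.12,.238),.03,.06,'rail bare')
cv2.imwrite('pics/top1.png',cv2.resize(f['pixels'][100:270,100:330],(800,591),interpolation=cv2.INTER_CUBIC))
E
```

```text
[0.57888144 0.06309279 0.02205208] [-3.09189853e-04  7.00490277e-01  7.13661734e-01 -4.53158271e-04] [ 0.73995293  0.08207244 -5.74529542]
rail bare 340 [0.5759 0.1708] [0.0558 0.0997] 0.34 z [0.0445 0.0494 0.0542]
```

View pics/top1.png

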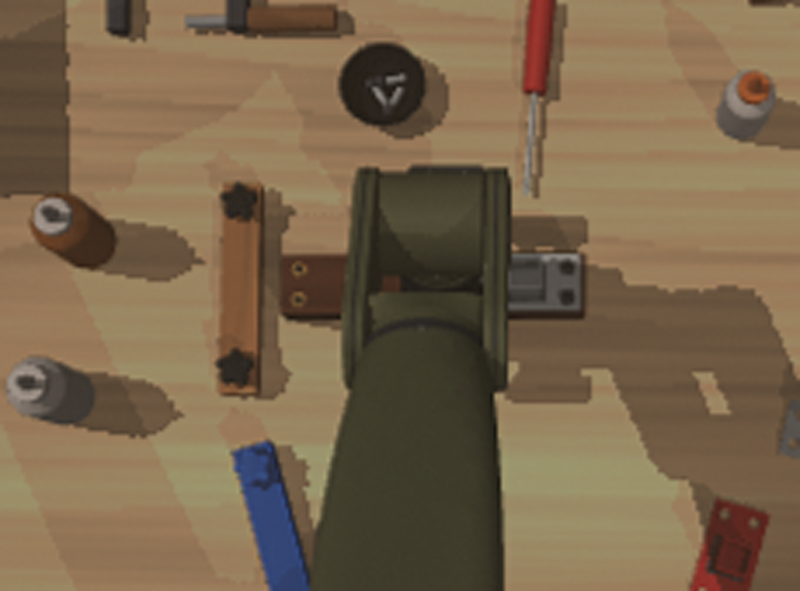

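The rail is square, about 22 mm short of the stop, and its nose is tipped up slightly in the grip. I'll lower it, let it fall flat, regrip and slide it home.

Emit:
{"name": "servo_tool", "arguments": {"rows": "0 0 -0.4 0 0 0;0 0 -0.4 0 0 0;0 0 -0.3 0 0 0;0 0 0 0 0 0"}}

```text
time: 6.35
ee_pos: [0.5793, 0.0625, 0.0115]
eef_rot: [-0.0, 0.7, 0.714, -0.0]
ft_force: [0.8, -0.1, -5.3]
gripper_width: 0.0559
gripper_force: 35.0
```

Emit:
{"name": "servo_tool", "arguments": {"rows": "0 0 0 0 0 0;0 0 0 0 0 0;0 0 0 0 0 0;0 0 0 0 0 0", "gripper": 6.2}}

```text
time: 6.75
ee_pos: [0.5799, 0.0629, 0.0123]
eef_rot: [0.001, 0.7, 0.714, 0.0]
ft_force: [0.4, -0.4, -0.4]
gripper_width: 0.0621
gripper_force: 0.0
```

Emit:
{"name": "servo_tool", "arguments": {"rows": "0 0 0 0 0 0;0 0 0 0 0 0;0 0 0 0 0 0;0 0 0 0 0 0", "gripper": 4.5, "newtons": 20}}

```text
time: 7.15
ee_pos: [0.5794, 0.0629, 0.0119]
eef_rot: [0.0, 0.7, 0.714, 0.0]
ft_force: [-0.9, 0.5, 3.1]
gripper_width: 0.0562
gripper_force: 20.0
```

Emit:
{"name": "servo_tool", "arguments": {"rows": "0 0.5 0 0 0 0;0 0.5 0 0 0 0;0 0.3 0 0 0 0;0 0.2 0 0 0 0;0 0 0 0 0 0;0 0 0 0 0 0"}}

```text
time: 7.75
ee_pos: [0.5797, 0.0777, 0.0119]
eef_rot: [0.0, 0.7, 0.714, 0.0]
ft_force: [0.9, -3.3, 3.2]
gripper_width: 0.0563
gripper_force: 20.0
```

```bash
python3 - <<'E'
from h import *
f=grab('top'); o=get_obs(); print(o['ee_pos'],o['eef_rot'],o['ft_force'])
P=meas(f,(.5,.68,.10,.30),.035,.06,'rail bare')
P=meas(f,(.5,.68,.15,.243),.032,.045,'rail bare')
P=meas(f,(.5,.68,.15,.30),.016,.030,'stop')
E
```

```text
[0.57966981 0.07770534 0.01195196] [4.16838125e-04 7.00030302e-01 7.14113015e-01 7.50186836e-05] [ 0.07618215 -3.26151751  4.06336301]
rail bare 414 [0.588  0.2032] [0.1722 0.1495] 1.8 z [0.0365 0.0405 0.0455]
rail bare 297 [0.5773 0.2037] [0.0563 0.0554] 1.98 z [0.0348 0.0397 0.0442]
stop 505 [0.5909 0.235 ] [0.1759 0.0908] 1.73 z [0.0184 0.0233 0.0279]
```

Emit:
{"name": "servo_tool", "arguments": {"rows": "0 0.2 0 0 0 0;0 0.2 0 0 0 0;0 0.1 0 0 0 0;0 0.1 0 0 0 0;0 0 0 0 0 0"}}

```text
time: 8.3
ee_pos: [0.5796, 0.0835, 0.0119]
eef_rot: [0.0, 0.7, 0.714, -0.0]
ft_force: [0.7, -5.0, 4.2]
gripper_width: 0.0563
gripper_force: 20.0
```

Emit:
{"name": "servo_tool", "arguments": {"rows": "0 0.1 0 0 0 0;0 0.1 0 0 0 0;0 0.1 0 0 0 0;0 0 0 0 0 0"}}

```text
time: 8.7
ee_pos: [0.5796, 0.0864, 0.0119]
eef_rot: [0.0, 0.7, 0.714, -0.0]
ft_force: [0.6, -5.3, 3.3]
gripper_width: 0.0562
gripper_force: 20.0
```

Emit:
{"name": "servo_tool", "arguments": {"rows": "0 0.1 0 0 0 0;0 0.1 0 0 0 0;0 0.1 0 0 0 0;0 0 0 0 0 0"}}

```text
time: 9.1
ee_pos: [0.5796, 0.0882, 0.012]
eef_rot: [0.001, 0.7, 0.714, -0.001]
ft_force: [-0.8, -9.3, 4.0]
gripper_width: 0.0561
gripper_force: 20.0
```

Emit:
{"name": "servo_tool", "arguments": {"rows": "0 0.1 0 0 0 0;0 0.1 0 0 0 0;0 0 0 0 0 0;0 0 0 0 0 0"}}

```text
time: 9.5
ee_pos: [0.5795, 0.0885, 0.0119]
eef_rot: [0.002, 0.7, 0.714, -0.002]
ft_force: [-0.2, -14.7, 4.4]
gripper_width: 0.0561
gripper_force: 20.0
```

```bash
python3 - <<'E'
from h import *
f=grab('top'); o=get_obs(); print(o['ee_pos'],o['eef_rot'],o['ft_force'])
P=meas(f,(.535,.63,.15,.28),.032,.046,'rail bare')
cv2.imwrite('pics/top2.png',cv2.resize(f['pixels'][140:220,150:260],(800,582),interpolation=cv2.INTER_CUBIC))
E
```

```text
[0.57955661 0.08858355 0.01189378] [ 0.00206628  0.69988111  0.71425325 -0.00210957] [ -1.43952544 -16.06009606   5.20895873]
rail bare 290 [0.5772 0.1975] [0.0564 0.0934] 1.03 z [0.0346 0.0394 0.0443]
```

View pics/top2.png

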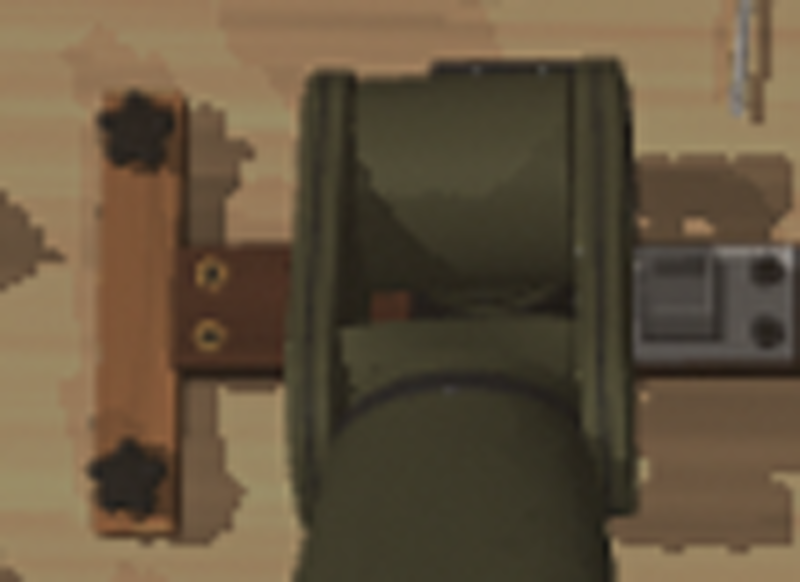

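The rail is butted against the stop: its end is at (175,310) in the crop, between the knobs. I'll relax the push, release and rise.

Emit:
{"name": "servo_tool", "arguments": {"rows": "0 -0.1 0 0 0 0;0 -0.1 0 0 0 0;0 0 0 0 0 0"}}

```text
time: 9.85
ee_pos: [0.5796, 0.0886, 0.0119]
eef_rot: [0.001, 0.7, 0.714, -0.001]
ft_force: [0.3, -8.0, 2.5]
gripper_width: 0.0561
gripper_force: 20.0
```

Emit:
{"name": "servo_tool", "arguments": {"rows": "0 0 0 0 0 0;0 0 0 0 0 0;0 0 0 0 0 0;0 0 0 0 0 0;0 0 0 0 0 0", "gripper": 9.5}}

```text
time: 10.35
ee_pos: [0.5792, 0.0902, 0.0113]
eef_rot: [-0.0, 0.7, 0.714, 0.0]
ft_force: [0.0, 0.2, -0.0]
gripper_width: 0.0903
gripper_force: 0.0
```

Emit:
{"name": "servo_tool", "arguments": {"rows": "0 0 1 0 0 0;0 0 1.5 0 0 0;0 0 2 0 0 0;0 0 2.5 0 0 0;0 0 2.5 0 0 0;0 0 2.5 0 0 0;0 0 2.5 0 0 0;0 0 2.5 0 0 0;0 0 2 0 0 0;0 0 0 0 0 0"}}

```text
time: 11.35
ee_pos: [0.5817, 0.0901, 0.2074]
eef_rot: [0.003, 0.7, 0.714, 0.003]
ft_force: [0.7, -0.3, 0.4]
gripper_width: 0.095
gripper_force: 0.0
```

Emit:
{"name": "servo_tool", "arguments": {"rows": "-1.35 -3.87 0 0 0 -1.44;-1.35 -3.87 0 0 0 -1.44;-1.35 -3.87 0 0 0 -1.44;-1.35 -3.87 0 0 0 -1.44;-1.35 -3.87 0 0 0 -1.44;-1.35 -3.87 0 0 0 -1.44;-1.35 -3.87 0 0 0 -1.44;-1.35 -3.87 0 0 0 -1.44;-1.35 -3.87 0 0 0 -1.44;-1.35 -3.87 0 0 0 -1.44;0 0 0 0 0 0;0 0 0 0 0 0"}}

```text
time: 12.55
ee_pos: [0.4437, -0.2974, 0.201]
eef_rot: [-0.001, 0.785, 0.62, 0.0]
ft_force: [0.6, 0.2, -0.0]
gripper_width: 0.0949
gripper_force: 0.0
```

```bash
python3 - <<'E'
from h import *
import pickle
f=grab('top'); w=grab('wrist'); s=grab('scene'); pickle.dump((f,w,s),open('f2.pkl','wb')); o=get_obs(); print(o['ee_pos'],o['eef_rot'],o['ft_force'])
meas(f,(.5,.67,-.06,.25),.032,.046,'rail')
meas(f,(.5,.67,-.06,.3),.08,.1,'sock')
meas(f,(.45,.7,.242,.3),.016,.03,'stop')
meas(w,(.38,.51,-.36,-.24),.048,.06,'tube w')
meas(w,(.38,.51,-.36,-.24),.003,.012,'plate w')
print(-w['R'].T@w['t'])
cv2.imwrite('pics/mix.png',np.hstack([cv2.resize(f['pixels'][140:220,150:260],(400,291)),cv2.resize(w['pixels'],(400,291))]))
E
```

```text
[ 0.44456194 -0.29598894  0.20132101] [-3.13251440e-04  7.83696176e-01  6.21144266e-01  8.10227356e-05] [-1.01023486 -0.08917467 -0.84482912]
rail 1296 [0.5839 0.1063] [0.1598 0.2834] 1.44 z [0.0344 0.0399 0.0451]
sock 57 [0.5802 0.02  ] [0.0295 0.0279] 1.21 z [0.0813 0.0925 0.0969]
stop 504 [0.5784 0.2624] [0.1993 0.037 ] 1.42 z [0.0186 0.0231 0.0283]
tube w 489 [ 0.4457 -0.2987] [0.0307 0.0298] 76.26 z [0.0504 0.054  0.0552]
plate w 3087 [ 0.4456 -0.2988] [0.0995 0.052 ] 76.62 z [0.0033 0.0044 0.0062]
[ 0.46251763 -0.21763711  0.35933935]
```

View pics/mix.png

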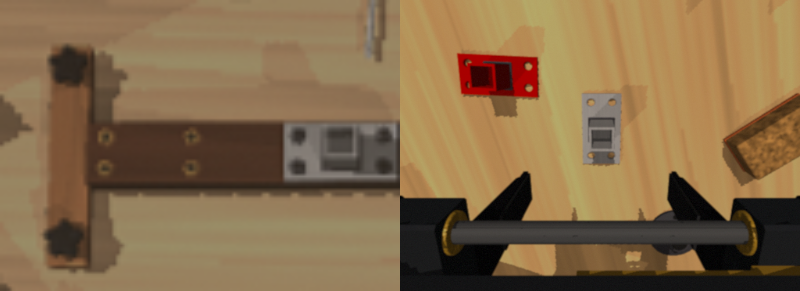

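The rail is square on the stop (left half), and the steel socket sits under the jaws in the wrist view (right half, 602,128). I'm descending onto the tube.

Emit:
{"name": "servo_tool", "arguments": {"rows": "0.1 -0.2 -2 0 0 0;0 0 -2 0 0 0;0 0 -2 0 0 0;0 0 -2 0 0 0;0 0 -2 0 0 0;0 0 -2 0 0 0;0 0 -1.5 0 0 0;0 0 -1.5 0 0 0;0 0 -1 0 0 0;0 0 -1 0 0 0;0 0 0 0 0 0;0 0 0 0 0 0"}}

```text
time: 13.9
ee_pos: [0.4455, -0.2993, 0.0319]
eef_rot: [0.0, 0.784, 0.621, 0.0]
ft_force: [0.2, -0.7, -0.1]
gripper_width: 0.0948
gripper_force: 0.0
```

Emit:
{"name": "servo_tool", "arguments": {"rows": "0 0 0 0 0 0;0 0 0 0 0 0;0 0 0 0 0 0;0 0 0 0 0 0;0 0 0 0 0 0;0 0 0 0 0 0;0 0 0 0 0 0;0 0 0 0 0 0;0 0 0 0 0 0;0 0 0 0 0 0", "gripper": 2, "newtons": 30}}

```text
time: 14.9
ee_pos: [0.4454, -0.2991, 0.0316]
eef_rot: [0.0, 0.784, 0.621, 0.0]
ft_force: [1.3, 0.8, -0.1]
gripper_width: 0.0298
gripper_force: 30.0
```

Emit:
{"name": "servo_tool", "arguments": {"rows": "0 0 1 0 0 0;0 0 1.5 0 0 0;0 0 2 0 0 0;0 0 2 0 0 0;0 0 2 0 0 0;0 0 2 0 0 0;0 0 2 0 0 0;0 0 1.5 0 0 0;0 0 0 0 0 0"}}

```text
time: 15.8
ee_pos: [0.4467, -0.3002, 0.1753]
eef_rot: [0.003, 0.784, 0.621, 0.001]
ft_force: [0.3, -0.1, -2.7]
gripper_width: 0.0297
gripper_force: 30.0
```

```bash
python3 - <<'E'
from h import *
import pickle
f,w,s=pickle.load(open('f2.pkl','rb')); o=get_obs(); print(o['ee_pos'],o['eef_rot'],o['ft_force'],o['gripper_width'])
P=meas(f,(.53,.625,.065,.243),.030,.05,'rail top,bare half')
meas(f,(.53,.625,-.06,.243),.036,.05,'rail')
c=[onz(f,150+(u+.5)/3.636-.5,140+(v+.5)/3.636-.5,.04) for u,v in((105,136),(105,168),(191,136),(191,168))]
print(np.round(c,4),np.mean(c,0))
# edge angle of rail in plane, both long edges by y-bins
for y in np.arange(.07,.24,.02):
    q=P[abs(P[:,1]-y)<.01]; print(round(y,2),q[:,0].min().round(4),q[:,0].max().round(4),end='; ')
# scene view
print(); meas(s,(.53,.625,-.06,.243),.036,.05,'rail s'); meas(s,(.45,.7,.242,.3),.02,.028,'stop s')
E
```

```text
[ 0.44665963 -0.30024418  0.17534922] [2.99084427e-03 7.84142680e-01 6.20573065e-01 6.19600853e-04] [ 0.27460625 -0.1198357  -2.73888471] 0.029700624691999095
rail top,bare half 988 [0.5784 0.1537] [0.0576 0.1782] 1.09 z [0.0341 0.0394 0.0446]
rail 1280 [0.5786 0.1037] [0.0566 0.2781] 0.97 z [0.0366 0.041  0.0476]
[[0.5909 0.2267 0.04  ]
 [0.5623 0.2255 0.04  ]
 [0.5922 0.1509 0.04  ]
 [0.5635 0.1499 0.04  ]] [0.57722607 0.18824113 0.04      ]
0.07 0.5517 0.6081; 0.09 0.551 0.6076; 0.11 0.5504 0.6077; 0.13 0.5504 0.607; 0.15 0.5502 0.6056; 0.17 0.5496 0.6063; 0.19 0.5496 0.6059; 0.21 0.5489 0.6062; 0.23 0.5482 0.6047; 
rail s 672 [0.5841 0.101 ] [0.06   0.2831] 0.98 z [0.0366 0.0401 0.0471]
stop s 194 [0.5832 0.2605] [0.196  0.0364] 0.27 z [0.0204 0.0228 0.027 ]
```

Emit:
{"name": "servo_tool", "arguments": {"rows": "0.88 3.25 0 0 0 0.953;0.88 3.25 0 0 0 0.953;0.88 3.25 0 0 0 0.953;0.88 3.25 0 0 0 0.953;0.88 3.25 0 0 0 0.953;0.88 3.25 0 0 0 0.953;0.88 3.25 0 0 0 0.953;0.88 3.25 0 0 0 0.953"}}

```text
time: 16.6
ee_pos: [0.5152, -0.0376, 0.1706]
eef_rot: [-0.001, 0.741, 0.672, -0.001]
ft_force: [1.0, -0.5, -2.4]
gripper_width: 0.0298
gripper_force: 30.0
```

Emit:
{"name": "servo_tool", "arguments": {"rows": "0.88 3.25 0 0 0 0.953;0.88 3.25 0 0 0 0.953;0.88 3.25 0 0 0 0.953;0.88 3.25 0 0 0 0.953;0.88 3.25 0 0 0 0.953;0.88 3.25 0 0 0 0.953;0.88 3.25 0 0 0 0.953;0 0 0 0 0 0;0 0 0 0 0 0;0 0 0 0 0 0"}}

```text
time: 17.6
ee_pos: [0.5767, 0.1876, 0.1708]
eef_rot: [-0.0, 0.701, 0.713, -0.001]
ft_force: [-0.1, -0.9, -2.6]
gripper_width: 0.0296
gripper_force: 30.0
```

```bash
python3 - <<'E'
from h import *
import pickle
f=grab('top'); w=grab('wrist'); s=grab('scene'); pickle.dump((f,w,s),open('f3.pkl','wb')); o=get_obs(); print(o['ee_pos'],o['eef_rot'],2*np.degrees(np.arctan2(o['eef_rot'][2],o['eef_rot'][1])))
meas(w,(.53,.63,.0,.243),.034,.046,'rail w')
meas(w,(.45,.7,.242,.3),.016,.03,'stop w')
meas(w,(.5,.65,.1,.28),.14,.16,'plate w')
meas(s,(.5,.65,.1,.28),.14,.153,'plate s')
cv2.imwrite('pics/w3.png',cv2.resize(w['pixels'],(800,600),interpolation=cv2.INTER_CUBIC))
E
```

```text
[0.57712626 0.18735162 0.17148745] [-5.41300451e-05  7.01348596e-01  7.12818428e-01 -1.81921964e-04] 90.92939307234292
rail w 3253 [0.5787 0.1233] [0.0561 0.2402] 1.15 z [0.0381 0.0397 0.0451]
stop w 7548 [0.5775 0.2616] [0.2002 0.0363] 1.04 z [0.0219 0.0232 0.0245]
plate w 7040 [0.5762 0.2064] [0.0522 0.0635] 0.86 z [0.1424 0.1437 0.1557]
plate s 184 [0.5798 0.1863] [0.0553 0.1034] 1.5 z [0.1404 0.1439 0.1492]
```

View pics/w3.png

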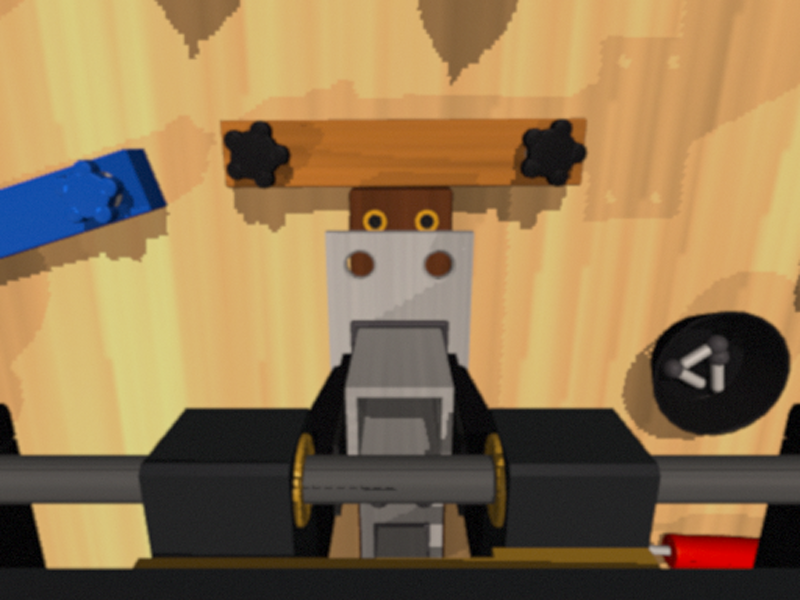

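```bash
python3 - <<'E'
from h import *
import pickle
f,w,s=pickle.load(open('f3.pkl','rb'))
g=lambda u,v,z:onz(w,(u+.5)*.64-.5,(v+.5)*.64-.5,z)
i=[g(375,221,.04),g(427,221,.04)]; h=[g(360,264,.1442),g(439,264,.1442)]
print(np.round(i,4),np.round(h,4)); print(np.mean(i,0),np.mean(h,0),np.linalg.norm(i[0]-i[1]),np.linalg.norm(h[0]-h[1]))
P=cloud(w); m=(abs(P[...,0]-.577)<.022)&(P[...,1]>.18)&(P[...,1]<.24)&(P[...,2]>.138)&(P[...,2]<.15); q=P[m]
a=np.linalg.lstsq(np.c_[q[:,0]-.577,q[:,1]-.19,np.ones(len(q))],q[:,2],rcond=None)[0]; print('plane',a)
print('plate front edge',np.percentile(q[:,1],99))
E
```

```text
[[0.5626 0.2267 0.04  ]
 [0.5907 0.2272 0.04  ]] [[0.562  0.2266 0.1442]
 [0.5899 0.2271 0.1442]]
[0.57664389 0.22693796 0.04      ] [0.57590679 0.22683549 0.1442    ] 0.028055320247568283 0.027909003645265596
plane [-0.00267632 -0.0359753   0.14474243]
plate front edge 0.23794241029618982
```

Emit:
{"name": "servo_tool", "arguments": {"rows": "0.07 0 -1 0 0 0;0 0 -1 0 0 0;0 0 -1 0 0 0;0 0 -1 0 0 0;0 0 -1 0 0 0;0 0 -1 0 0 0;0 0 -0.8 0 0 0;0 0 -0.6 0 0 0;0 0 -0.5 0 0 0;0 0 -0.3 0 0 0;0 0 0 0 0 0;0 0 0 0 0 0"}}

```text
time: 18.95
ee_pos: [0.5783, 0.1884, 0.09]
eef_rot: [0.0, 0.701, 0.713, 0.0]
ft_force: [0.9, -0.8, -1.2]
gripper_width: 0.0297
gripper_force: 30.0
```

```bash
python3 - <<'E'
from h import *
import pickle
f=grab('top'); w=grab('wrist'); s=grab('scene'); pickle.dump((f,w,s),open('f4.pkl','wb')); o=get_obs(); print(o['ee_pos'],o['eef_rot'],o['ft_force'],o['gripper_width'])
P=cloud(w); m=(abs(P[...,0]-.577)<.022)&(P[...,1]>.205)&(P[...,1]<.24)&(P[...,2]>.054)&(P[...,2]<.07); q=P[m]
a=np.linalg.lstsq(np.c_[q[:,0]-.577,q[:,1]-.1885,np.ones(len(q))],q[:,2],rcond=None)[0]; print('plane',a,len(q))
meas(s,(.5,.65,.1,.24),.052,.07,'plate s')
meas(w,(.5,.65,.2,.245),.054,.07,'plate w')
meas(w,(.53,.63,.0,.243),.036,.042,'rail w')
meas(w,(.45,.7,.242,.3),.016,.03,'stop w')
A=cv2.resize(w['pixels'][100:300,150:370],(440,400),interpolation=cv2.INTER_CUBIC)
u,v=proj(s,(.577,.19,.06)).astype(int); B=cv2.resize(s['pixels'][v-50:v+50,u-45:u+45],(360,400),interpolation=cv2.INTER_CUBIC)
cv2.imwrite('pics/w4.png',np.hstack([A,B]))
E
```

```text
[0.57835418 0.18849759 0.09020647] [2.58307894e-04 7.00815560e-01 7.13342357e-01 4.07060869e-04] [-0.55308301  0.55373818 -1.74428885] 0.029922217668865044
plane [ 0.00172784 -0.0213204   0.06341553] 4379
plate s 187 [0.5817 0.1875] [0.0996 0.0545] 88.52 z [0.0573 0.0624 0.0665]
plate w 5808 [0.5775 0.2194] [0.0522 0.0394] 0.87 z [0.0615 0.0628 0.0647]
rail w 4053 [0.5779 0.1612] [0.056  0.1645] 1.13 z [0.0381 0.0392 0.0402]
stop w 13565 [0.5773 0.2615] [0.2    0.0365] 1.19 z [0.022  0.0232 0.0244]
```

View pics/w4.png

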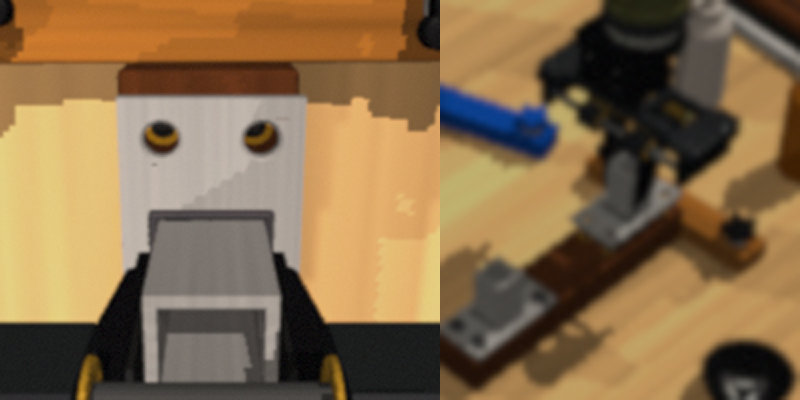

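The inserts show through the two front holes (crop 161,137 and 262,137), with clear air between plate and rail. I'll trim 0.7 mm in x, settle and hand in.

Emit:
{"name": "servo_tool", "arguments": {"rows": "-0.07 0 0 0 0 0;0 0 0 0 0 0;0 0 0 0 0 0;0 0 0 0 0 0;0 0 0 0 0 0;0 0 0 0 0 0"}}

```text
time: 19.7
ee_pos: [0.5773, 0.1884, 0.0896]
eef_rot: [-0.0, 0.701, 0.713, -0.0]
ft_force: [-0.4, 0.0, -1.9]
gripper_width: 0.0299
gripper_force: 30.0
```

```bash
python3 - <<'E'
from h import *
w=grab('wrist')
meas(w,(.5,.65,.2,.245),.054,.07,'plate w')
meas(w,(.53,.63,.0,.243),.036,.042,'rail w')
print(get_obs()['ee_pos'],env.sign_off())
E
```

```text
plate w 5801 [0.5765 0.2194] [0.0521 0.0394] 0.79 z [0.0609 0.0622 0.0643]
rail w 4062 [0.5779 0.1611] [0.0561 0.1647] 1.19 z [0.0381 0.0392 0.0402]
the job is handed in; nothing more can be done
[0.57733213 0.18837922 0.08962675] None
```

The job is handed in: the rail's bare end is butted square against the middle of the stop, and the gripper is holding the loose socket level about 17 mm above it, holes over the inserts to within about 1 mm by the wrist camera; sign-off returned no verdict.

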